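# Brace the square ink jar in the caddy and unscrew its tight lid

## Task

The lid of the closed square ink jar is too tight to open with the jar loose: stand the jar fully down in the empty square well of the wooden caddy, which keeps it from turning, then unscrew the lid anticlockwise and stop turning once it comes free. Finish still holding the lid level in the gripper just above the jar's mouth, about two centimetres clear of the rim, with the jar upright and fully down in its well. Leave the open jar, round tub, printing block and ink roller where they are.

Things in the scene. Friction and masses are not known exactly. Their poses are not given: they have to be found in the camera images.
- jar: Closed ink jar, white plastic, about 0.3 kg. Square body 56 x 56 mm, flat sides along its x and y axes, upright edges rounded 8 mm, z = 5 to 66 mm; below, the heel tapers to 50 x 50. Shoulder 66 to 77 mm, round neck 42 mm wide (49 over its ridges), rim at z = 96. Origin: centre of underside, z up. Starts loose on the table, any yaw. Can be carried by the body or by its closed lid.
- lid: Black ribbed screw lid of that jar, round, 60 mm diameter, 22 mm tall, 40 g. Origin: centre of its lower edge, z up; flat top at z = 22 mm. Closed, its origin is 82 mm above the jar's underside; fingertips around it have 12 mm free below its lower edge. Turning it takes about 0.3 to 0.45 N m; standing loose, the jar turns with it. It cannot be pulled off unturned.
- lid_mark (a point): Point on the lid's outer edge, half way up, on the lid's own x axis. Closed, it lies along the jar's +x (within 4 deg). Turned anticlockwise from above, the lid rises about 2.5 mm; three inner lugs come free of the neck's ridges about 55 deg (at least 50) round relative to the jar; past about 95 deg they run against the next ridges. Free, it lifts straight off.
- jar_mouth (a point): Centre of the jar's rim, on the jar's axis, 96 mm above its underside. The free lid must rise 14 mm from its closed height for its lower edge to reach the rim.
- well_floor (a point): Centre of the empty well's floor, 12 mm above the table; axes along the well's sides, z up. The caddy is a wooden block 100 x 230 x 42 mm screwed to the table, with two square wells 60 x 60 mm, 30 mm deep. The jar fits in any quarter turn, 2 mm clear all round, and can then twist about 5 deg either way. The other well, 116 mm off along this point's -y, holds the open jar.
- well_mouth (a point): Centre of the same well at the caddy's top face, 42 mm above the table.
- open_jar: Bystander: the same jar without lid, 96 mm tall, in the caddy's other well. Origin: centre of its underside.
- tub: Bystander: round white tub with flat white press-on lid, 76 mm diameter, 72 mm tall, on the table. Origin: centre of its underside.
- print_block: Bystander: carved wooden printing block 110 x 75 x 47 mm, lying face up. Origin: centre of its underside.
- brayer: Bystander: hand ink roller with wooden handle, about 150 x 110 x 39 mm, lying on its rest. Origin: under its middle.
Not all that is in view belongs to the job. Several things have the shape of the lid; the one meant has the colours described above.

How it is judged:
By the outcome, as a careful person would: the job done as asked, in the order asked, and still so for the second after the job is handed in, while the arm keeps its last pose, push and grip.
It also fails if it takes over 45 s, if anything falls off the work surface, if the arm or the gripper's body presses on something with over 40 N, if the wrist force passes 120 N, or if a joint passes its speed limit or range.

## Robot

A 6-joint arm with a two-finger parallel gripper is mounted at the origin on the work surface. World frame = base frame: x ahead of the robot, y to its left, z up, the work surface at z = 0. Lengths are in m, angles in degrees, forces in N, time in s.
With the tool pointing down it reaches from about 0.425 to 0.95 m from the base axis. Payload 3.5 kg.
Tool frame: the origin (TCP) lies between the finger pads; the fingertips stand 11 mm ahead of it and the grasp point (between the pads) lies 8 mm behind it; z points along the fingers, y is the direction in which the jaws open and shut (so a half turn about z gives the same grasp; the last joint's range is limited). The gripper opens to 85 mm and grips with 20 to 120 N. Pads are 22 mm wide; open, the fingers measure 114 mm over their backs; the gripper's body (76 mm by 85 mm) begins 54 mm behind the grasp point. The pads swing forward as they close: fully open they stand 13 mm farther back than shut.
Start: joints at [-83.766, 16.404, 90.338, -0, 73.258, -8.594], TCP at [0.173, -0.653, 0.242] pointing down, gripper open.
Joint ranges: [-158.93, 158.93], [-51.34, 127.21], [12.03, 142.37], [-87.48, 267.48], [13.55, 161.25], [-162.69, 162.69]. Speed limits (degrees/s): [159.86, 159.86, 180, 180, 180, 180].

## Interface

Orientations are given as [roll, pitch, yaw] about the fixed x, y, z axes, in that order (R = Rz(yaw) Ry(pitch) Rx(roll)).
In Python, from plant import * gives the robot as it stands.
- The arm moves only by the tool send_rows, never from a script. Its argument "steps" is a list of rows, each a list of 3 entries, a list of its own where there are three numbers: the shift along the tool's x, y, z in cm, then the turn about the tool's z in rad, then the gripper command: -1 is fully open, 1 is shut, values between are in proportion. A call has 1 to 20 rows; each row is the pose to reach, as a shift and turn from the pose commanded when the call began, along the tool's axes at that moment; what a row does not reach only later rows make up. A row lasts 1/8 s, in which the tool goes at most 62.5 mm and 10.7 degrees, less where a joint would pass 70% of its speed; a pose out of reach is approached as far as the arm can. A call with a gripper value outside its range is refused whole. The fingers move at their own pace and stop on an object; "squeeze" is the grip in N (left out, the last holds). Time passes only in rows, so rows that repeat a pose let the fingers close. It gives the time, the measured TCP pose, the force and the opening at its end, in the units of the state.
- get_obs(): the state, without advancing time (a new reading comes with each control period).
- camera(name): name is "scene" or "side" or "wrist"; returns a dict with "color" (400x640x3 uint8, red, green, blue), "camera_matrix" (3x3 intrinsics, pixels), "k1" (the pictures are not rectified: a ray, as slopes to the right and down, at radius r is drawn at 1 + k1 r^2 times it, then the intrinsics apply), "rvec" (rotation vector, rad) and "tvec" (3), from world to camera coordinates, as OpenCV has them. Camera axes: x right, y down, z forward; pixel columns grow to the right and rows downward; lengths in m; the calibration is good to about 2 mm. A picture is of the moment at which its call begins. There is no depth.
- job_done(): hands the job in, once; it reports no verdict.
The state is a dict: "t": time; "joint_pos": joint angles; "qd": joint speeds; "tau": joint torques, N m; "position": TCP position; "orientation": TCP orientation; "contact_force": force on the tool from outside, world axes, zero at the start; "wrist_torque": the same for the moment, N m; "opening": opening from 0.0 (shut) to 1.0 (fully open).
Only numpy, scipy, OpenCV 4.12 (cv2) and the standard library are available. Lean on these libraries where they do the work, as an engineer would, in place of code of your own. Each camera call takes 0.05 s, during which the arm holds its last target.

## Working session

There is one attempt and no reset: what is moved stays moved. The work goes in short steps, Python scripts to look and compute and a tool call to move; the robot and the scene stay as the last step left them, time stands still between calls to the robot, and variables do not carry over. Pictures are saved under pics/ and viewed, and the job is handed in when it is done.

Besides the shell and the picture viewer there is one more tool, called after ">>>" by a JSON object that holds its "fn" and its "kwargs". send_rows: Moves the arm, as the interface text tells. Its arguments: {"type":"object","properties":{"steps":{"type":"array","items":{"type":"array"}},"squeeze":{"type":"number"}},"required":["steps"]}

```bash
ls; mkdir -p pics; python3 - <<'E'
from plant import *
import cv2,numpy as np
print(get_obs())
for n in ["scene","side","wrist"]:
    c=camera(n); cv2.imwrite(f"pics/{n}0.png",c["color"][:,:,::-1])
    print(n,c["camera_matrix"].tolist(),c["k1"],np.ravel(c["rvec"]),np.ravel(c["tvec"]))
E
```

```text
pics
{'t': 0.0, 'joint_pos': array([-8.37664094e+01,  1.64542306e+01,  9.04231162e+01,  1.77801282e-04,
        7.32577634e+01, -8.59443218e+00]), 'qd': array([ 0.09848611, -0.08506422, -0.0248492 ,  0.00439384, -0.02583648,
       -0.03922718]), 'tau': array([ 1.57800874e-03, -4.05979264e+01, -2.92626518e+01, -8.23748110e-05,
        5.86567287e-03, -2.87906275e-06]), 'position': array([ 0.17270438, -0.65188001,  0.24093503]), 'orientation': array([-1.79866432e+02, -2.03589811e-02,  1.48279476e+01]), 'contact_force': array([-0.73052865, -0.98476518,  0.45579078]), 'wrist_torque': array([ 0.06019644, -0.01300329,  0.03964736]), 'opening': 1.0006225400292352}
scene [[466.7454339825103, 0.0, 316.13065557034247], [0.0, 466.7454339825103, 199.08094836506808], [0.0, 0.0, 1.0]] -0.06885122715453303 [ 2.34767404  0.89411474 -0.32357536] [-0.48629527 -0.24849784  1.35698911]
side [[404.5909835953109, 0.0, 308.4120335802523], [0.0, 404.5909835953109, 191.2748528171257], [0.0, 0.0, 1.0]] -0.02392674651089341 [ 2.30442865 -0.72002538  0.27382858] [-0.47538464  0.33464491  0.72395699]
wrist [[281.98015285780315, 0.0, 317.30476769117246], [0.0, 281.98015285780315, 202.19922369106504], [0.0, 0.0, 1.0]] 0.0074655966088445925 [-2.27010075  1.74592021  0.29656301] [-0.67341149 -0.04212855  0.38002423]
```

View pics/scene0.png

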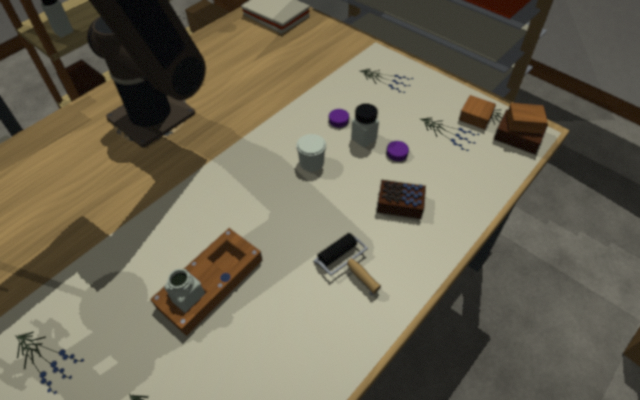

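View pics/side0.png

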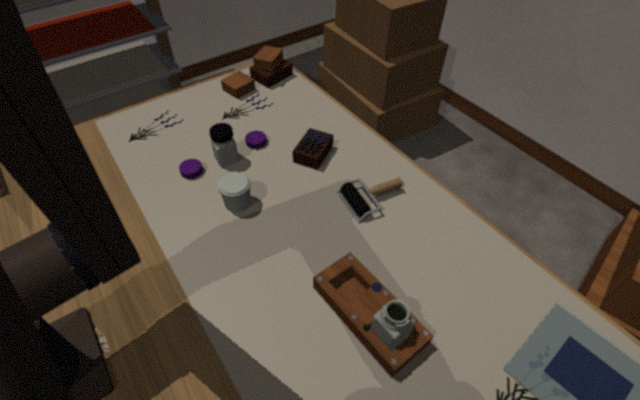

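View pics/wrist0.png

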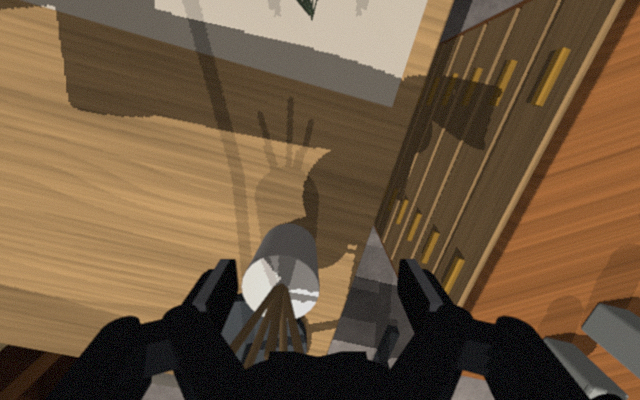

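The scene view shows the black-lidded jar at about (365,125), with purple lids at (339,117) and (397,150) as decoys. The tub is at (311,153) and the caddy at (208,280), with its empty well at (232,250) and the open jar at (183,290). In the side view the jar is at (222,145) and the empty well at about (347,275). The wrist view shows a pot of brushes below the start pose. I'll crop and measure next.

```bash
cat > h.py <<'E'
import numpy as np,cv2
from plant import *
def snap(n,f=None):
    c=camera(n)
    if f: cv2.imwrite("pics/"+f,c["color"][:,:,::-1])
    return c
def proj(c,P):
    R=cv2.Rodrigues(np.array(c["rvec"],float))[0]; p=(R@np.atleast_2d(P).T).T+np.ravel(c["tvec"])
    s=p[:,:2]/p[:,2:]; r2=(s**2).sum(1,keepdims=True); s=s*(1+c["k1"]*r2); K=c["camera_matrix"]
    return s*[K[0,0],K[1,1]]+[K[0,2],K[1,2]]
def ray(c,uv):
    K=c["camera_matrix"]; R=cv2.Rodrigues(np.array(c["rvec"],float))[0]
    s=cv2.undistortPoints(np.array(uv,float).reshape(-1,1,2),np.array(K,float),np.array([c["k1"],0,0,0.])).reshape(-1,2)
    d=np.c_[s,np.ones(len(s))]@R
    return -R.T@np.ravel(c["tvec"]),d
def onz(c,uv,z):
    o,d=ray(c,uv); return o+d*((z-o[2])/d[:,2])[:,None]
def crop(c,f,x0,y0,x1,y1,k):
    im=c["color"][y0:y1,x0:x1,::-1]; cv2.imwrite("pics/"+f,cv2.resize(im,None,fx=k,fy=k,interpolation=cv2.INTER_CUBIC))
E
python3 - <<'E'
from h import *
s=snap("scene"); d=snap("side")
crop(s,"c1.png",320,80,420,180,6); crop(s,"c2.png",140,210,280,340,5)
crop(d,"c3.png",170,100,280,220,5); crop(d,"c4.png",300,240,440,380,5)
for n,c,(x0,y0,x1,y1) in [("s",s,(345,95,390,135)),("d",d,(200,115,245,150))]:
    g=c["color"][y0:y1,x0:x1].max(2)
    m=(g<45).astype(np.uint8); k,l,st,ce=cv2.connectedComponentsWithStats(m)
    i=1+np.argmax(st[1:,4]); ys,xs=np.nonzero(l==i); print(n,st[i],ce[i]+[x0,y0])
    print(onz(c,[ce[i]+[x0,y0]],.093))
E
```

```text
s [ 11  10  21  20 340] [365.73823529 114.05882353]
[[0.53438041 0.32748695 0.093     ]]
d [ 10   9  23  20 366] [221.01912568 133.32786885]
[[0.53061425 0.32861101 0.093     ]]
```

```bash
cd pics; python3 -c "
import cv2,numpy as np
a=[cv2.resize(cv2.imread(f'c{i}.png'),(400,300) if 0 else (400,400)) for i in (1,3)]
cv2.imwrite('m1.png',np.hstack(a))"
```

```text
(no output)
```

View pics/m1.png

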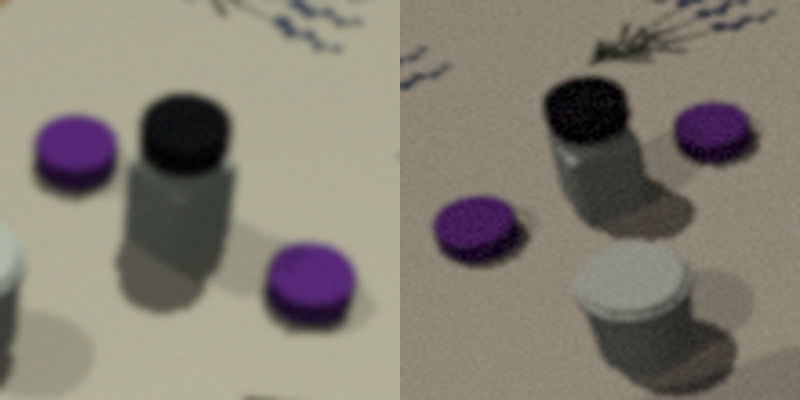

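View pics/c2.png

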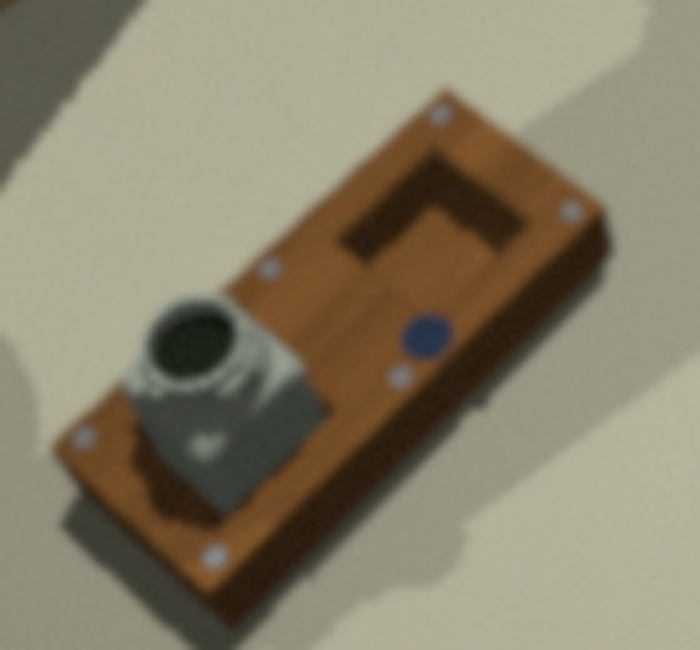

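View pics/c4.png

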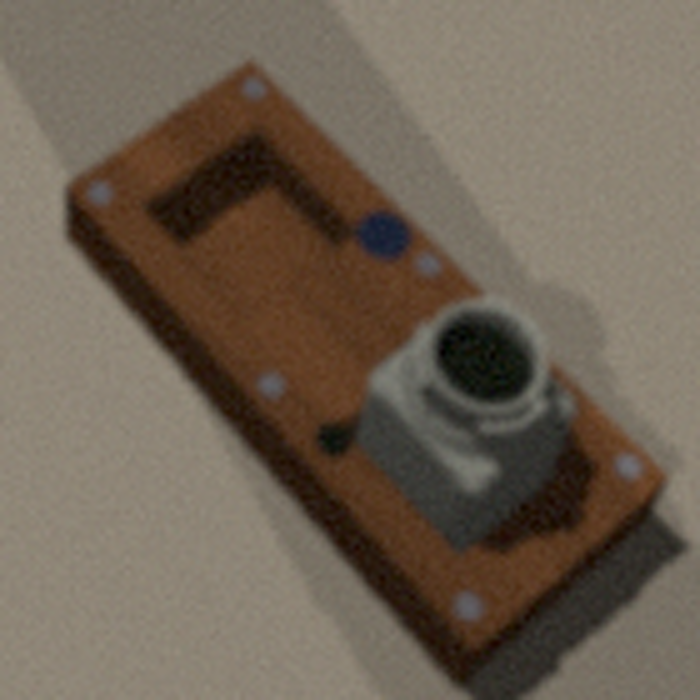

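The crops show the caddy's top face corners in scene crop c2 at (447,92), (605,210), (57,447) and (215,597). In side crop c4 they are at (252,63), (68,187), (465,655) and (663,480). I'll cast them onto z = 0.042.

```bash
python3 - <<'E'
from h import *
s=snap("scene"); d=snap("side")
A=np.array([(447,92),(605,210),(215,597),(57,447)])/5+[140,210]
B=np.array([(252,63),(663,480),(465,655),(68,187)])/5+[300,240]
for c,P in((s,A),(d,B)):
    X=onz(c,P,.042)[:,:2]; print(np.round(X,4).tolist()); print([np.linalg.norm(X[i]-X[i-1]).round(4) for i in range(4)])
    print(X.mean(0))
# blobs at table / jar sides
E
```

```text
[[0.506, -0.1284], [0.6047, -0.124], [0.6176, -0.3507], [0.5174, -0.3543]]
[np.float64(0.2261), np.float64(0.0988), np.float64(0.227), np.float64(0.1002)]
[ 0.56142871 -0.23935302]
[[0.5994, -0.1244], [0.6087, -0.351], [0.508, -0.3557], [0.5015, -0.1288]]
[np.float64(0.098), np.float64(0.2268), np.float64(0.1008), np.float64(0.227)]
[ 0.55443295 -0.23998002]
```

```bash
cat >> h.py <<'E'
from scipy.spatial.transform import Rotation as Ro
def toolrel(P,yaw,base=None,o=None):
    o=o or get_obs(); R=Ro.from_euler("xyz",o["orientation"],degrees=True).as_matrix()
    return (np.asarray(P)-o["position"])@R*100, np.radians(-(yaw-o["orientation"][2]))
E
python3 - <<'E'
from h import *
o=get_obs();R=Ro.from_euler("xyz",o["orientation"],degrees=True).as_matrix()
w=snap("wrist");Rc=cv2.Rodrigues(np.array(w["rvec"]))[0]; C=-Rc.T@np.ravel(w["tvec"])
print("cam in tool",R.T@(C-o["position"]),"\n",R.T@Rc.T)
import math
for a in (-60,-45,-30,-15,0,15,30):
    r=.62;P=[r*math.cos(math.radians(a)),r*math.sin(math.radians(a)),.26]
    x,y=toolrel(P,15+ (a+75)*.7); print(a,x.round(1),round(y,2))
E
```

```text
cam in tool [ 0.08476967 -0.00045605 -0.1302048 ] 
 [[ 3.58937618e-04 -9.44802560e-01 -3.27640037e-01]
 [ 9.99999922e-01  3.93210785e-04 -3.83621188e-05]
 [ 1.65076224e-04 -3.27639998e-01  9.44802627e-01]]
-60 [16.2 -7.7 -1.8] -0.19
-45 [ 31.2 -13.9  -1.8] -0.37
-30 [ 44.  -23.8  -1.8] -0.55
-15 [ 53.8 -36.7  -1.8] -0.74
0 [ 59.9 -51.6  -1.8] -0.92
15 [ 62.  -67.7  -1.8] -1.1
30 [ 59.8 -83.7  -1.8] -1.29
```

```bash
python3 - <<'E'
from h import *
print(toolrel([.507,-.195,.2],14.8))
E
```

```text
(array([ 44.01668447, -35.66346761,   4.22784791]), np.float64(0.0004748919923995016))
```

>>> {"fn": "send_rows", "kwargs": {"steps": [[[22,-18,0],0,-1],[[44,-35.7,4],0,-1],[[44,-35.7,4],0,-1],[[44,-35.7,4],0,-1],[[44,-35.7,4],0,-1],[[44,-35.7,4],0,-1],[[44,-35.7,4],0,-1],[[44,-35.7,4],0,-1],[[44,-35.7,4],0,-1],[[44,-35.7,4],0,-1],[[44,-35.7,4],0,-1],[[44,-35.7,4],0,-1]]}}

```text
t: 1.9
position: [0.5062, -0.196, 0.2025]
orientation: [180.0, 0.0, 14.7]
contact_force: [-0.2, -0.8, 0.4]
opening: 1.0
```

```bash
python3 - <<'E'
from h import *
c=snap("wrist","w1.png");print(get_obs())
E
```

```text
{'t': 1.95, 'joint_pos': array([-3.18891215e+01,  1.83743946e+00,  1.11115318e+02, -1.75328052e-02,
        6.70252705e+01,  4.34184515e+01]), 'qd': array([-0.2019988 ,  0.00057602,  0.00517728,  0.14038907, -0.05570517,
        0.01729794]), 'tau': array([ 3.57172871e-01, -2.93007731e+01, -2.80114746e+01,  1.02715954e-02,
        1.73314489e-03, -1.65612306e-03]), 'position': array([ 0.50619289, -0.19618745,  0.20254425]), 'orientation': array([ 1.79972944e+02, -3.37468613e-03,  1.46992681e+01]), 'contact_force': array([-0.20778846, -0.74479031, -0.50755974]), 'wrist_torque': array([-0.04656134,  0.02417621,  0.0608576 ]), 'opening': 1.0019552344581981}
```

View pics/w1.png

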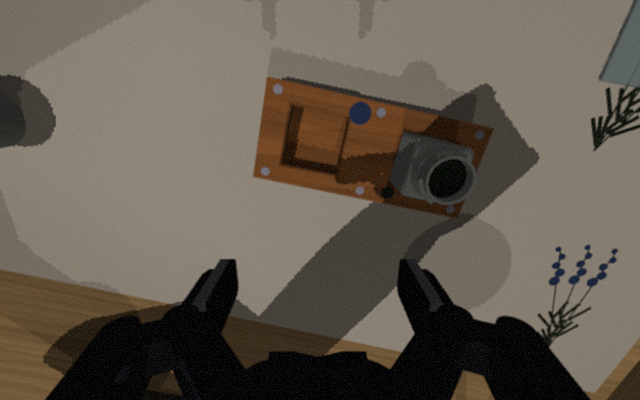

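The wrist view shows the caddy with corners near (267,78), (493,128), (460,218) and (254,176). The empty well is around (315,137) and the open jar around (440,170). I'll zoom in on the well.

```bash
python3 - <<'E'
from h import *
c=snap("wrist"); crop(c,"w1c.png",245,65,375,190,6)
E
```

```text
(no output)
```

View pics/w1c.png

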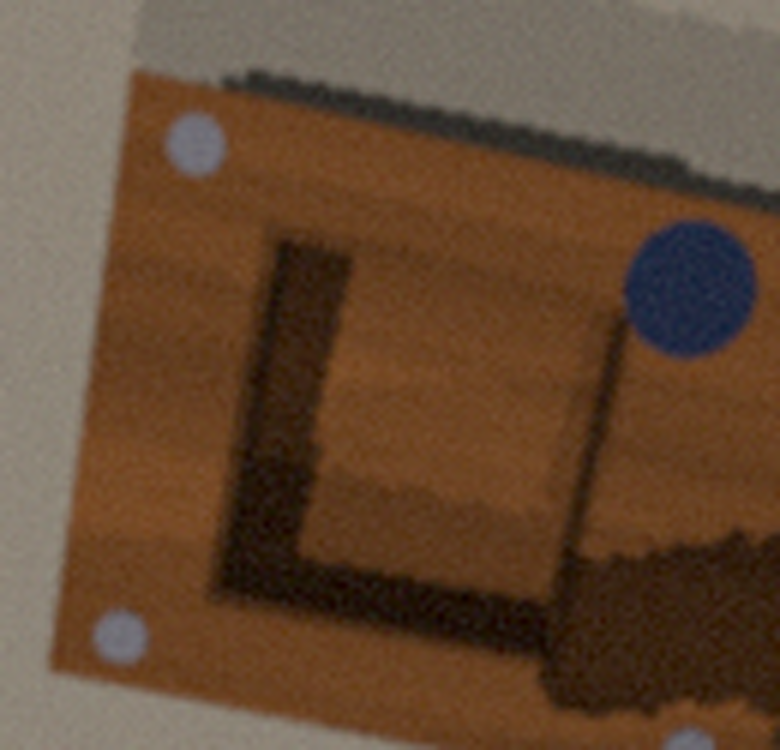

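In the crop the well mouth's corners are at (278,240), (215,600), (545,655) and (622,313). The caddy's end corners are at (133,73) and (50,668).

```bash
python3 - <<'E'
from h import *
c=snap("wrist")
P=np.array([(278,240),(215,600),(545,655),(622,313),(133,73),(50,668)])/6+[245,65]
X=onz(c,P,.042)[:,:2]; print(X.round(4).tolist())
print("sides",[np.linalg.norm(X[i]-X[(i+1)%4]).round(4) for i in range(4)],"end",np.linalg.norm(X[4]-X[5]))
print("ctr",X[:4].mean(0))
def ang(a,b): d=b-a; return np.degrees(np.arctan2(d[1],d[0]))
print(ang(X[1],X[0]),ang(X[2],X[3]),ang(X[1],X[2])+90,ang(X[0],X[3])+90,ang(X[5],X[4]))
u=X[4]-X[5];u/=np.linalg.norm(u); print("ctr from end",(X[4]+X[5])/2+57*1e-3*np.array([u[1],-u[0]]))
P=np.array([(493,128),(460,218)]);Q=onz(c,P,.042)[:,:2];print(Q)
full=np.vstack([X[4:6],Q]).mean(0);print(full, full+.058*np.array([-u[1],u[0]]))
E
```

```text
[[0.5811, -0.1499], [0.5206, -0.1526], [0.5258, -0.2108], [0.5844, -0.2072], [0.5994, -0.1223], [0.5014, -0.1271]]
sides [np.float64(0.0605), np.float64(0.0584), np.float64(0.0587), np.float64(0.0574)] end 0.09816554045334876
ctr [ 0.55297665 -0.18013043]
2.540537977437927 3.4935799159795566 5.075230360447392 3.317502331063835 2.795793184981518
ctr from end [ 0.55319741 -0.1816083 ]
[[ 0.61080502 -0.34939731]
 [ 0.51286284 -0.35788351]]
[ 0.55612554 -0.23915828] [ 0.55329651 -0.18122732]
```

```bash
python3 - <<'E'
from h import *
print(toolrel([.49,.3015,.22],32))
E
```

```text
(array([ 11.05390221, -48.53922047,  -1.76074951]), np.float64(-0.302037139857413))
```

>>> {"fn": "send_rows", "kwargs": {"steps": [[[5.5,-24,-2],-0.3,-1],[[11,-48.5,-2],-0.3,-1],[[11,-48.5,-2],-0.3,-1],[[11,-48.5,-2],-0.3,-1],[[11,-48.5,-2],-0.3,-1],[[11,-48.5,-2],-0.3,-1],[[11,-48.5,-2],-0.3,-1],[[11,-48.5,-2],-0.3,-1],[[11,-48.5,-2],-0.3,-1],[[11,-48.5,-2],-0.3,-1],[[11,-48.5,-2],-0.3,-1]]}}

```text
t: 3.42
position: [0.4894, 0.3007, 0.2222]
orientation: [180.0, 0.0, 31.9]
contact_force: [0.2, -0.2, -0.1]
opening: 1.001
```

```bash
python3 - <<'E'
from h import *
c=snap("wrist","w2.png");o=get_obs();print(o["position"],o["orientation"],o["joint_pos"])
E
```

```text
[0.48938933 0.3006738  0.22225573] [1.79993480e+02 1.52757105e-02 3.18773338e+01] [ 2.14522339e+01  4.79899805e+00  1.05852937e+02 -9.80557397e-03
  6.93619091e+01  7.95783565e+01]
```

View pics/w2.png

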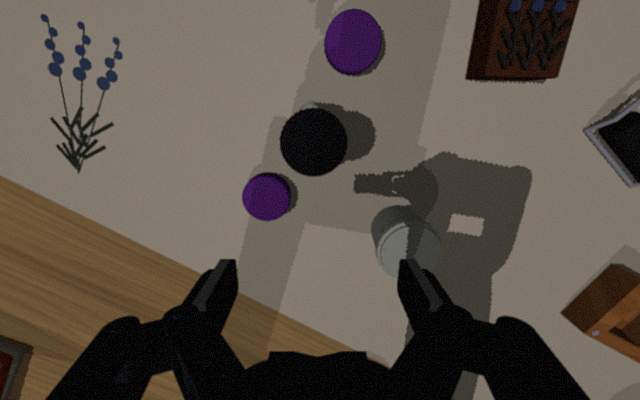

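The wrist view shows the black lid at (313,141), with purple decoys at (354,42) and (267,197) and the tub at (408,245). From straight above, the lid hides the body, so I'll shift sideways to see the body faces and get its yaw.

>>> {"fn": "send_rows", "kwargs": {"steps": [[[0,-15,6],0,-1],[[0,-15,6],0,-1],[[0,-15,6],0,-1],[[0,-15,6],0,-1],[[0,-15,6],0,-1]]}}

```text
t: 4.1
position: [0.4104, 0.4285, 0.1628]
orientation: [180.0, -0.0, 31.9]
contact_force: [0.9, -0.6, 0.6]
opening: 1.001
```

```bash
python3 - <<'E'
from h import *
c=snap("wrist","w3.png");o=get_obs();print(o["position"],o["orientation"])
E
```

```text
[0.41075866 0.42846639 0.16316509] [ 1.79984308e+02 -7.90002270e-02  3.19114984e+01]
```

View pics/w3.png

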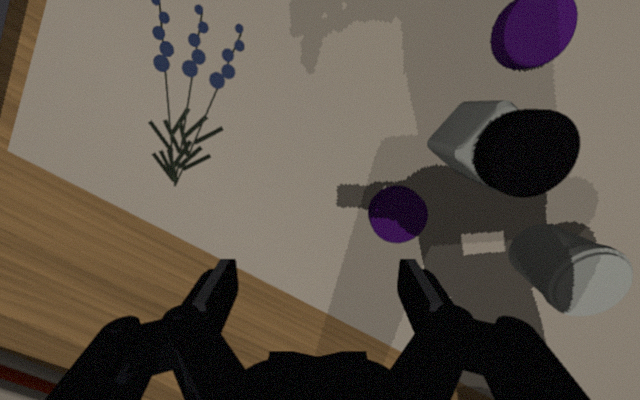

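```bash
python3 - <<'E'
from h import *
c=snap("wrist"); c["color"]=np.clip(c["color"].astype(float)*1.6,0,255).astype(np.uint8); crop(c,"w3c.png",415,80,595,215,4)
E
```

```text
(no output)
```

View pics/w3c.png

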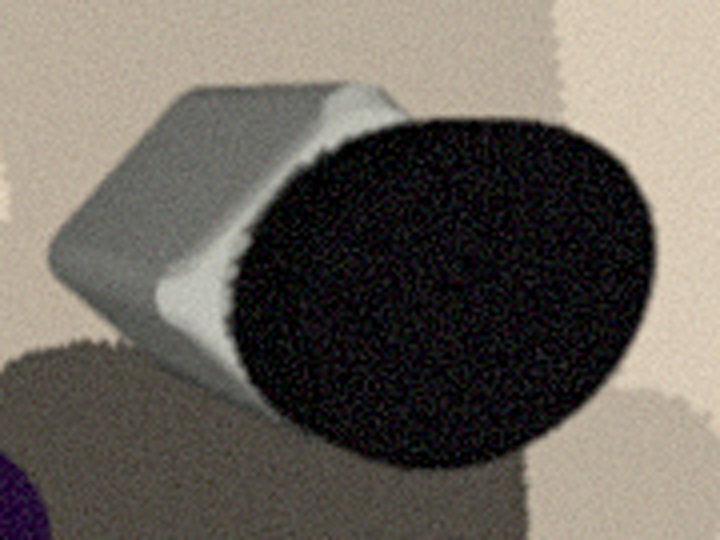

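The crop shows two lit body faces. The near face's bottom edge runs (75,215)→(165,110), and its top edge with the shoulder runs about (195,265)→(310,140). The other face's bottom edge runs (60,270)→(125,330). The lid is the black ellipse.

```bash
python3 - <<'E'
from h import *
c=snap("wrist")
def ang(P,z):
    X=onz(c,np.array(P)/4+[415,80],z)[:,:2];d=X[1]-X[0];return X.round(4).tolist(),np.degrees(np.arctan2(d[1],d[0])).round(1),np.linalg.norm(d).round(4)
print(ang([(75,215),(165,110)],0.002));print(ang([(195,265),(310,140)],.068));print(ang([(60,270),(125,330)],.002)); print(ang([(165,310),(250,400)],.066))
# edge points by gradient: bottom edge sub-pixel along normal
g=cv2.GaussianBlur(c["color"].sum(2).astype(np.float32)/3,(3,3),0)
def edge(P,z,half=5):
    P=np.array(P,float)/4+[415,80];d=P[1]-P[0];n=np.array([-d[1],d[0]])/np.linalg.norm(d);out=[]
    for t in np.linspace(0,1,25):
        q=P[0]+t*d; s=np.linspace(-half,half,81); pts=(q+s[:,None]*n).astype(np.float32)
        v=cv2.remap(g,pts[None,:,0],pts[None,:,1],cv2.INTER_LINEAR)[0]; k=np.argmax(np.abs(np.gradient(v)));out.append(pts[k])
    X=onz(c,np.array(out),z)[:,:2].astype(np.float32); vx,vy,x0,y0=cv2.fitLine(X,cv2.DIST_HUBER,0,.0005,.01).ravel()
    r=(X-[x0,y0])@[-vy,vx]; return np.degrees(np.arctan2(vy,vx)).round(2),(x0,y0),np.abs(r).mean()
print("fit",edge([(75,215),(165,110)],.002),edge([(60,270),(125,330)],.002,3),edge([(205,250),(300,150)],.066,3))
m=(c["color"].max(2)<28).astype(np.uint8);m[:,:460]=0;m[:100]=0;m[210:]=0
k,l,st,ce=cv2.connectedComponentsWithStats(m);i=1+np.argmax(st[1:,4]);print(st[i])
ct=max(cv2.findContours((l==i).astype(np.uint8),0,1)[0],key=len);e=cv2.fitEllipse(ct);print(e)
X=onz(c,ct.reshape(-1,2),.104);print("topfit",X.min(0),X.max(0))
o=get_obs()
for z in (.104,.082):
  t=np.linspace(0,2*np.pi,9)
# enclose: upper silhouette side (away from cam) belongs to top circle; fit circle r=.03 robustly on far half
C=ray(c,[[0,0]])[0][:2]
from scipy.optimize import least_squares
for sgn,z in((1,.104),(-1,.082)):
    X=onz(c,ct.reshape(-1,2),z)[:,:2];m0=X.mean(0);u=(m0-C)/np.linalg.norm(m0-C);sel=((X-m0)@u)*sgn>.005
    r=least_squares(lambda p:np.hypot(*(X[sel]-p[:2]).T)-p[2],[*m0,.03],loss="soft_l1",f_scale=.0005);print(z,r.x,sel.sum())
E
```

```text
([[0.5212, 0.3593], [0.5522, 0.3568]], np.float64(-4.6), np.float64(0.0311))
([[0.5174, 0.3589], [0.5468, 0.3562]], np.float64(-5.2), np.float64(0.0295))
([[0.5085, 0.3537], [0.5053, 0.3295]], np.float64(-97.4), np.float64(0.0245))
([[0.5077, 0.3569], [0.5027, 0.3296]], np.float64(-100.4), np.float64(0.0278))
fit (np.float32(-6.29), (np.float32(0.5382156), np.float32(0.35880297)), np.float32(0.00017554392)) (np.float32(84.74), (np.float32(0.50486785), np.float32(0.3395388)), np.float32(0.00019878587)) (np.float32(-12.76), (np.float32(0.5330882), np.float32(0.35560745)), np.float32(0.0006755905))
[ 473  110  105   88 7089]
((525.2138671875, 152.23562622070312), (84.44071960449219, 105.6207046508789), 71.85344696044922)
topfit [0.50013061 0.30545636 0.104     ] [0.55965395 0.3735075  0.104     ]
0.104 [0.53087529 0.33448719 0.02867008] 125
0.082 [0.53163068 0.33186338 0.0293722 ] 126
```

```bash
python3 - <<'E'
from h import *
print(toolrel([.475,.338,.2],-5.8))
E
```

```text
(array([ 0.67125831, 11.07635887, -3.66852555]), np.float64(0.6578050129571685))
```

>>> {"fn": "send_rows", "kwargs": {"steps": [[[0.7,11.1,-3.7],0.658,-1],[[0.7,11.1,-3.7],0.658,-1],[[0.7,11.1,-3.7],0.658,-1],[[0.7,11.1,-3.7],0.658,-1],[[0.7,11.1,-3.7],0.658,-1],[[0.7,11.1,-3.7],0.658,-1]]}}

```text
t: 5.0
position: [0.4746, 0.3386, 0.1996]
orientation: [-180.0, -0.0, -5.6]
contact_force: [0.4, -0.0, -0.2]
opening: 1.0
```

```bash
cat >> h.py <<'E'
from scipy.optimize import least_squares
def lid(c,box,zt,th=28):
    x0,y0,x1,y1=box
    m=(c["color"].max(2)<th).astype(np.uint8);M=np.zeros_like(m);M[y0:y1,x0:x1]=m[y0:y1,x0:x1]
    k,l,st,ce=cv2.connectedComponentsWithStats(M);i=1+np.argmax(st[1:,4]);print(st[i])
    ct=max(cv2.findContours((l==i).astype(np.uint8),0,1)[0],key=len)
    C=ray(c,[[0,0]])[0][:2]
    for sgn,z in((1,zt),(-1,zt-.022)):
        X=onz(c,ct.reshape(-1,2),z)[:,:2];m0=X.mean(0);u=(m0-C)/np.linalg.norm(m0-C);sel=((X-m0)@u)*sgn>0
        if sgn>0: X0=X
        r=least_squares(lambda p:np.hypot(*(X[sel]-p[:2]).T)-p[2],[*m0,.03],loss="soft_l1",f_scale=.0005);print(z,r.x,sel.sum())
E
python3 - <<'E'
from h import *
c=snap("wrist","w4.png");o=get_obs();print(o["position"],o["orientation"])
lid(c,(250,60,400,230),.104)
s=snap("scene");lid(s,(345,95,390,128),.104,40)
s=snap("side");lid(s,(200,115,245,143),.104,40)
E
```

```text
[0.4743741  0.33879835 0.199517  ] [-1.79993466e+02 -1.24929081e-02 -5.63928547e+00]
[ 283  101   74   75 4216]
0.104 [0.53247977 0.33188048 0.02828602] 102
0.08199999999999999 [0.52999035 0.33158481 0.03109864] 107
[356 105  21  19 331]
0.104 [0.53489121 0.32587759 0.02522877] 29
0.08199999999999999 [0.53249683 0.32943796 0.02532104] 29
[210 124  22  19 350]
0.104 [0.53021076 0.32764894 0.02632649] 30
0.08199999999999999 [0.53190109 0.33153678 0.02582611] 30
```

View pics/w4.png

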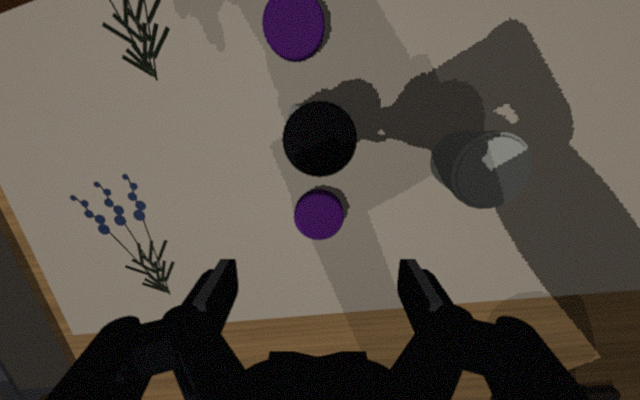

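```bash
python3 - <<'E'
from h import *
print(toolrel([.5315,.331,.081],-5.8))
E
```

```text
(array([ 5.77543548,  0.23415539, 11.83962677]), np.float64(0.0027455040335123376))
```

>>> {"fn": "send_rows", "kwargs": {"steps": [[[5.8,0.2,3],0,-1],[[5.8,0.2,5],0,-1],[[5.8,0.2,9],0,-1],[[5.8,0.2,11.8],0,-1],[[5.8,0.2,11.8],0,-1],[[5.8,0.2,11.8],0,-1]], "squeeze": 80}}

```text
t: 5.9
position: [0.532, 0.3318, 0.0825]
orientation: [-180.0, -0.1, -5.7]
contact_force: [0.1, 0.7, 0.8]
opening: 1.003
```

>>> {"fn": "send_rows", "kwargs": {"steps": [[[0,0,0.1],0,1],[[0,0,0.1],0,1],[[0,0,0.1],0,1],[[0,0,0.1],0,1],[[0,0,0.1],0,1],[[0,0,0.1],0,1],[[0,0,0.1],0,1],[[0,0,0.1],0,1]]}}

```text
t: 6.9
position: [0.5328, 0.3317, 0.0826]
orientation: [-179.9, -0.1, -5.7]
contact_force: [-2.0, -1.4, 5.9]
opening: 0.667
```

```bash
python3 - <<'E'
from h import *
c=snap("wrist","w5.png");o=get_obs();print(o["position"],o["orientation"],o["opening"],o["contact_force"])
E
```

```text
[0.53278668 0.33169933 0.08259611] [-1.79922865e+02 -1.40552356e-01 -5.68157926e+00] 0.6742624032541512 [-1.74011826 -1.53600834  5.92187916]
```

View pics/w5.png

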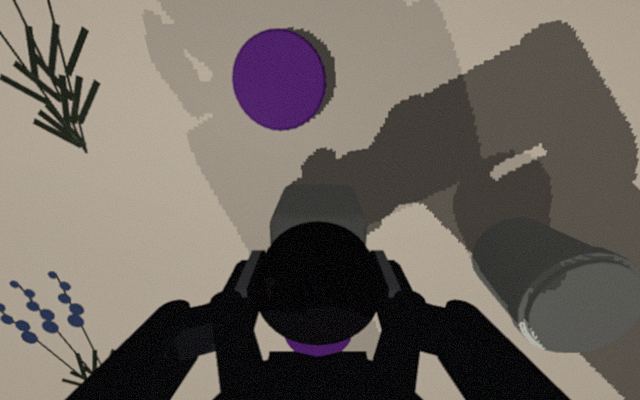

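The lid is gripped, with the opening at 0.67. The grey body shows symmetrically in front, with its far edge at about (285–355, 186). I'll lift and check how it hangs.

>>> {"fn": "send_rows", "kwargs": {"steps": [[[0,0,-3],0,1],[[0,0,-8],0,1],[[0,0,-14],0,1],[[0,0,-16],0,1],[[0,0,-16],0,1]]}}

```text
t: 7.58
position: [0.532, 0.3314, 0.2409]
orientation: [-179.9, -0.1, -5.7]
contact_force: [-0.5, -0.0, -2.6]
opening: 0.667
```

```bash
python3 - <<'E'
from h import *
c=snap("wrist","w6.png");o=get_obs();print(o["position"],o["orientation"],o["opening"],o["contact_force"])
crop(c,"w6c.png",240,140,400,280,5)
d=snap("side");crop(d,"d6.png",160,30,300,170,5)
E
```

```text
[0.53093394 0.33088772 0.23828627] [ 1.79927616e+02  1.35436000e-01 -5.68755492e+00] 0.6684715994993097 [ 0.26860714 -0.20529709 -3.88121792]
```

View pics/w6c.png

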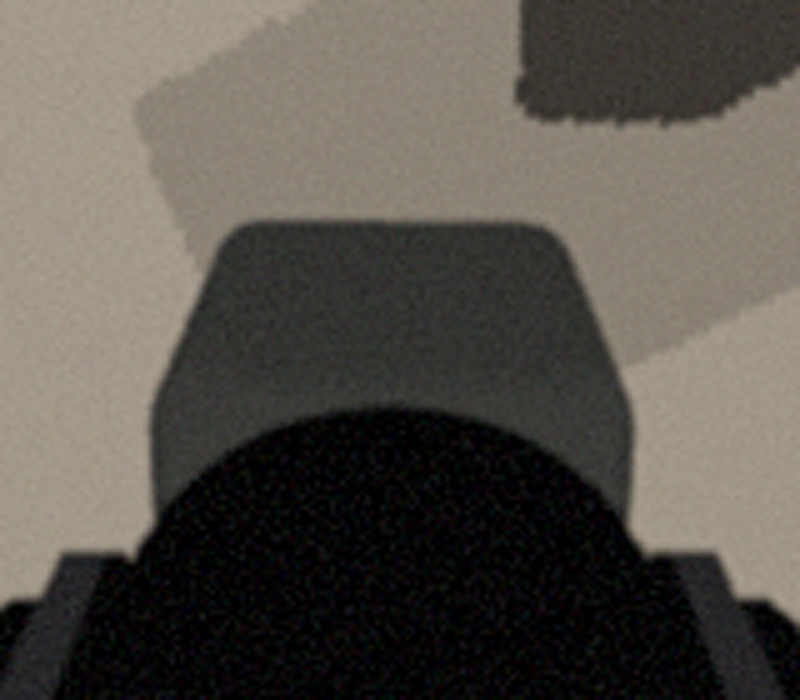

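View pics/d6.png

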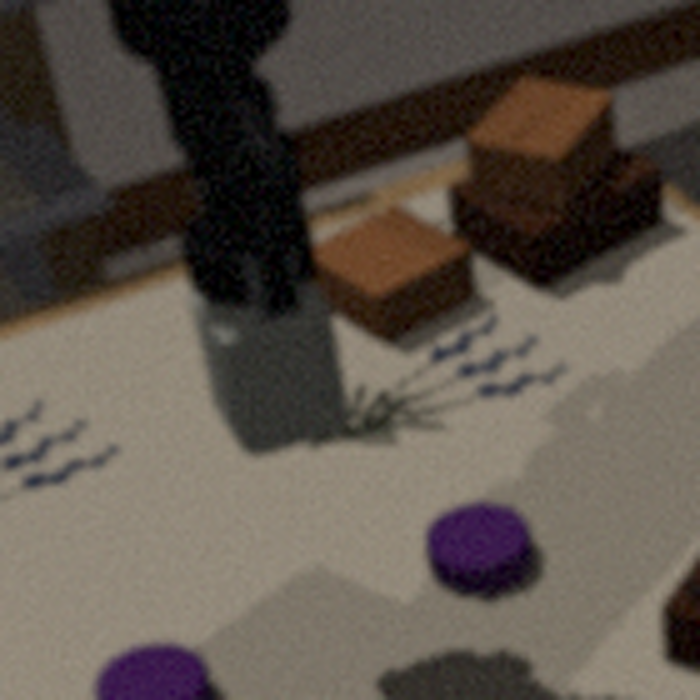

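The wrist crop shows the jar's bottom edge level in the image (row 222, columns 250–540), so the jar is square to the tool. Next I'll get its offset in the tool frame.

```bash
python3 - <<'E'
from h import *
c=snap("wrist");o=get_obs();R=Ro.from_euler("xyz",o["orientation"],degrees=True).as_matrix();p=o["position"]
print(p,o["orientation"])
P=np.array([(250,222),(540,222),(152,410),(632,410)])/5+[240,140]
for q,z in((P[:2],.0826),(P[2:],.0776),(P[2:],.0166)):
    X=onz(c,q,p[2]-z); print(((X-p)@R).round(4).tolist())
g=cv2.GaussianBlur(c["color"].mean(2).astype(np.float32),(3,3),0)
e=[]
for u in range(294,345,3):
    v=g[178:192,u];k=np.argmax(np.abs(np.gradient(v)));e.append((u,178+k))
X=(onz(c,np.array(e),p[2]-.0826)-p)@R;print(np.polyfit(X[:,1],X[:,0],1))
# target
a=np.radians(2.9)
print(toolrel([.5535,-.181,.24],3.0))
E
```

```text
[0.53010431 0.33052683 0.23620285] [179.81927416   0.33946282  -5.68848173]
[[0.0257, -0.0221, 0.0824], [0.0257, 0.0234, 0.0825]]
[[-0.0042, -0.0382, 0.0775], [-0.0042, 0.0387, 0.0777]]
[[0.0219, -0.0272, 0.0164], [0.0218, 0.0272, 0.0166]]
[-0.00021829  0.02598114]
(array([ 7.39590757, 50.66996939, -0.26371646]), np.float64(-0.1516426131224017))
```

>>> {"fn": "send_rows", "kwargs": {"steps": [[[3.6,25,-0.3],-0.15,1],[[7.3,50.6,-0.3],-0.15,1],[[7.3,50.6,-0.3],-0.15,1],[[7.3,50.6,-0.3],-0.15,1],[[7.3,50.6,-0.3],-0.15,1],[[7.3,50.6,-0.3],-0.15,1],[[7.3,50.6,-0.3],-0.15,1],[[7.3,50.6,-0.3],-0.15,1],[[7.3,50.6,1.5],-0.15,1],[[7.3,50.6,4],-0.15,1],[[7.3,50.6,4],-0.15,1],[[7.3,50.6,4],-0.15,1]]}}

```text
t: 9.22
position: [0.5541, -0.1785, 0.1995]
orientation: [-179.9, 0.1, 3.0]
contact_force: [-0.1, -0.3, -2.8]
opening: 0.67
```

```bash
python3 - <<'E'
from h import *
c=snap("wrist","w7.png");o=get_obs();print(o["position"],o["orientation"],o["opening"],o["contact_force"])
crop(snap("scene"),"s7.png",140,180,290,340,5);crop(snap("side"),"d7.png",290,190,440,350,5)
o=get_obs();print(o["position"],o["orientation"])
E
```

```text
[ 0.55460689 -0.17879663  0.20058641] [ 1.79996835e+02 -1.95313029e-02  2.97515789e+00] 0.6696933210891257 [ 0.25798845  0.281173   -2.21469189]
[ 0.55492809 -0.17912152  0.20148536] [ 1.79945146e+02 -9.66280758e-02  2.96694095e+00]
```

View pics/w7.png

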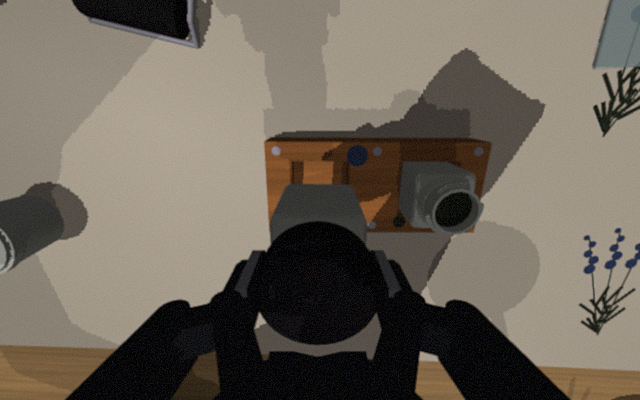

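View pics/s7.png

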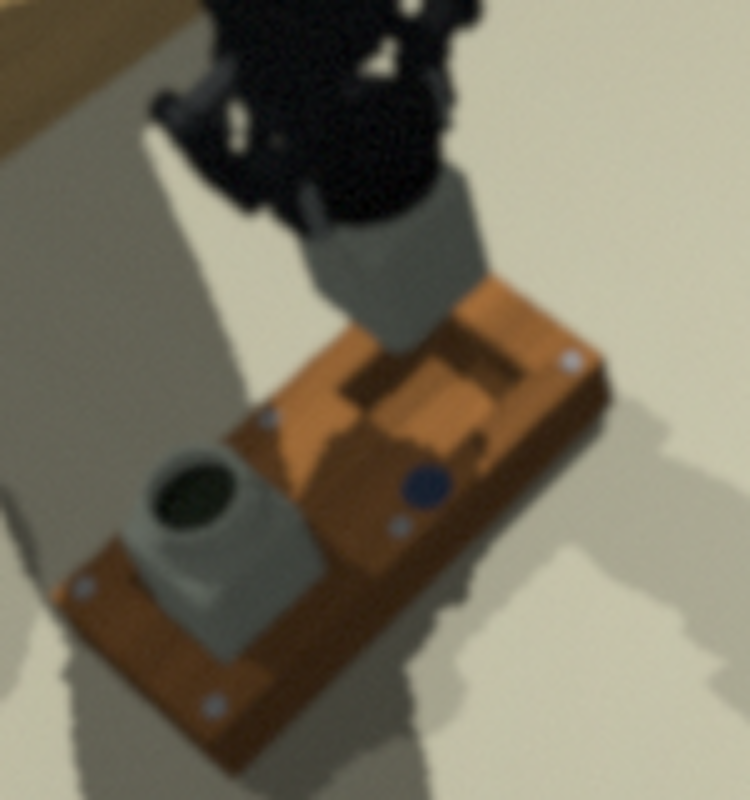

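View pics/d7.png

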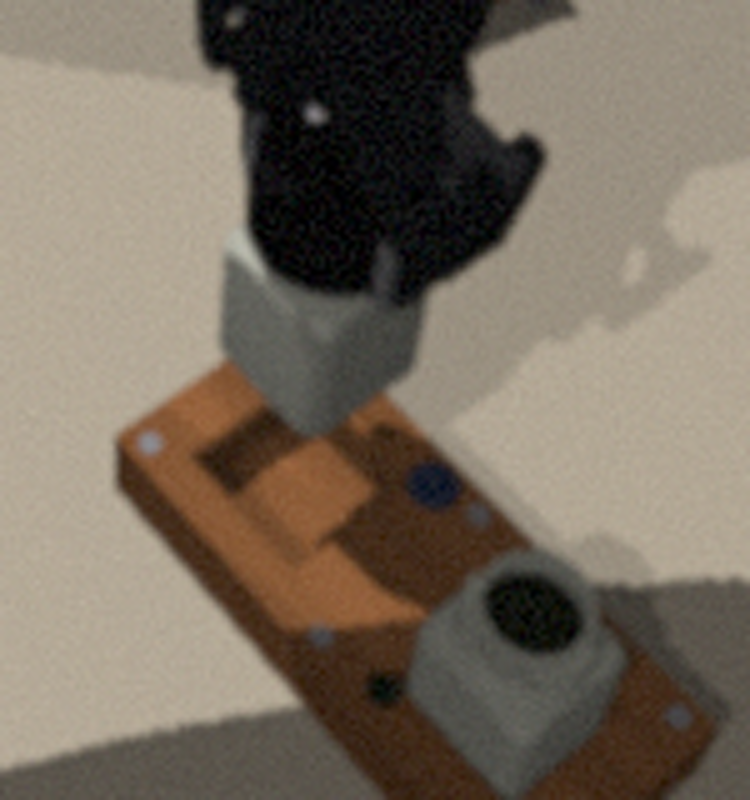

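All three views show the jar hanging straight above the empty well. In the wrist view the caddy's far edge runs (265,142)–(490,142), with its left end at column 266. I'll refine the position relative to the jar in this same camera.

```bash
python3 - <<'E'
from h import *
c=snap("wrist"); c["color"]=np.clip(c["color"].astype(float)*1.4,0,255).astype(np.uint8); crop(c,"w7c.png",255,130,415,250,5)
crop(c,"w7d.png",380,130,510,245,5)
E
```

View pics/w7c.png

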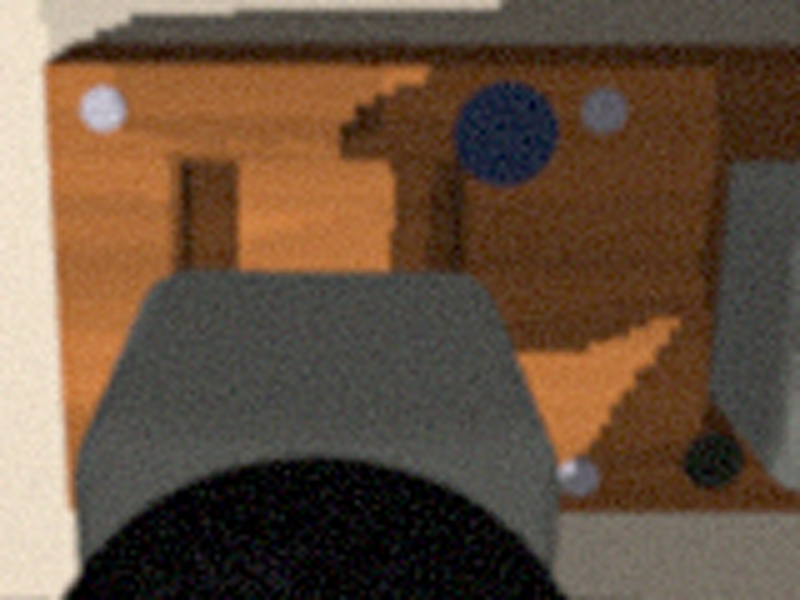

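View pics/w7d.png

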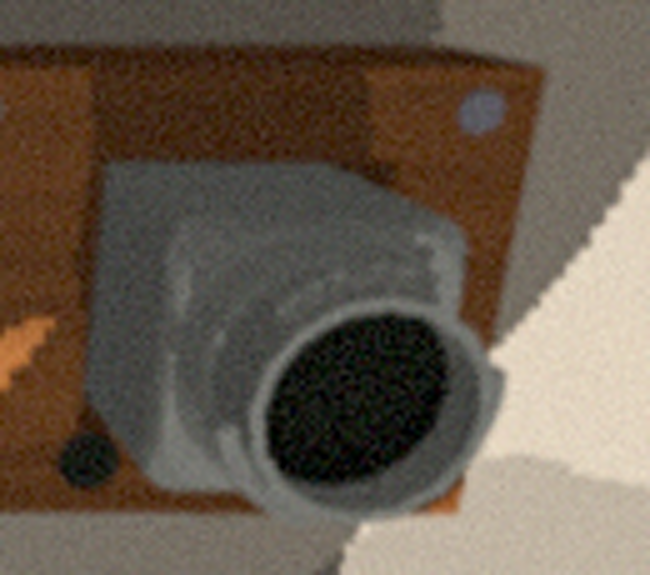

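```bash
python3 - <<'E'
from h import *
c=snap("wrist");o=get_obs();R=Ro.from_euler("xyz",o["orientation"],degrees=True).as_matrix();p=o["position"];print(p,o["orientation"])
T=lambda uv,z:(onz(c,np.array(uv,float),z)-p)@R
A=T([(264.4,143),(488.6,144),(471.6,232.4),(269.4,232)],.042);print(A[:,:2].round(4).tolist(),A[:,:2].mean(0))
d=A[1]-A[0];print("ang",np.degrees(np.arctan2(d[0],d[1])),np.linalg.norm(d[:2]),np.linalg.norm((A[3]-A[0])[:2]))
W=T(np.array([(180,160),(180,265),(463,160),(463,265)])/5+[255,130],.042);print("well",W[:,:2].round(4).tolist())
B=T(np.array([(165,272),(480,272)])/5+[255,130],p[2]-.0826);print("jar",B[:,:2].round(4).tolist())
E
```

```text
[ 0.55481409 -0.17929397  0.20146083] [ 1.79945755e+02 -9.71492400e-02  2.94711564e+00]
[[0.0477, -0.0542], [0.0467, 0.1729], [-0.0517, 0.1734], [-0.0513, -0.0546]] [-0.00212842  0.05936964]
ang -0.2617264777865812 0.22710690861084212 0.09902387203222027
well [[0.0283, -0.0278], [0.0059, -0.0285], [0.0284, 0.0308], [0.0059, 0.0316]]
jar [[0.0256, -0.0235], [0.0257, 0.0258]]
```

>>> {"fn": "send_rows", "kwargs": {"steps": [[[-0.25,0.05,2],0,1],[[-0.25,0.05,5],0,1],[[-0.25,0.05,7],0,1],[[-0.25,0.05,7.8],0,1],[[-0.25,0.05,7.8],0,1]]}}

```text
t: 10.1
position: [0.5517, -0.1801, 0.1219]
orientation: [-180.0, 0.0, 2.9]
contact_force: [0.5, -0.2, -2.2]
opening: 0.667
```

```bash
python3 - <<'E'
from h import *
c=snap("wrist","w8.png");o=get_obs();print(o["position"],o["orientation"],o["opening"],o["contact_force"])
crop(c,"w8c.png",240,140,400,260,5)
crop(snap("scene"),"s8.png",180,210,290,310,6);crop(snap("side"),"d8.png",290,220,400,320,6)
E
```

```text
[ 0.55207449 -0.18031747  0.12267877] [ 1.79980835e+02 -1.57088430e-02  2.91532934e+00] 0.6685639554963659 [ 0.99340035 -0.24456472 -2.60836487]
```

View pics/w8c.png

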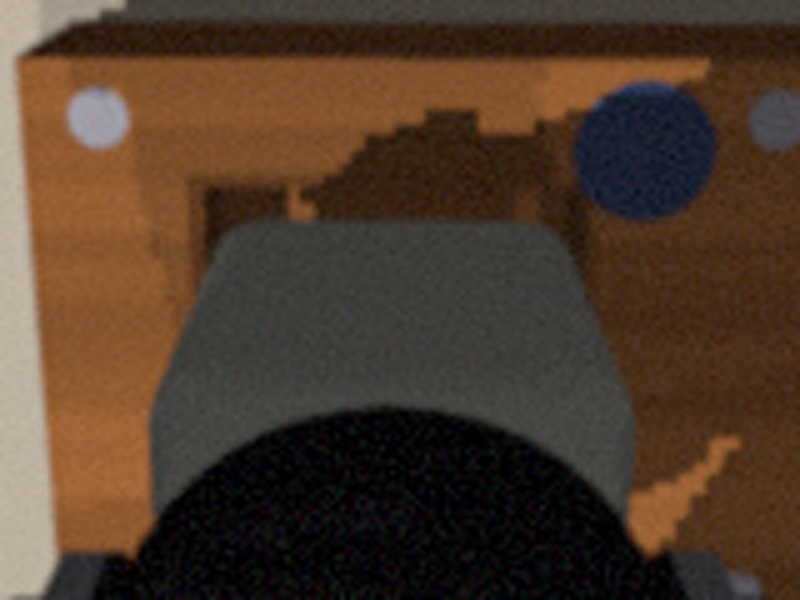

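View pics/s8.png

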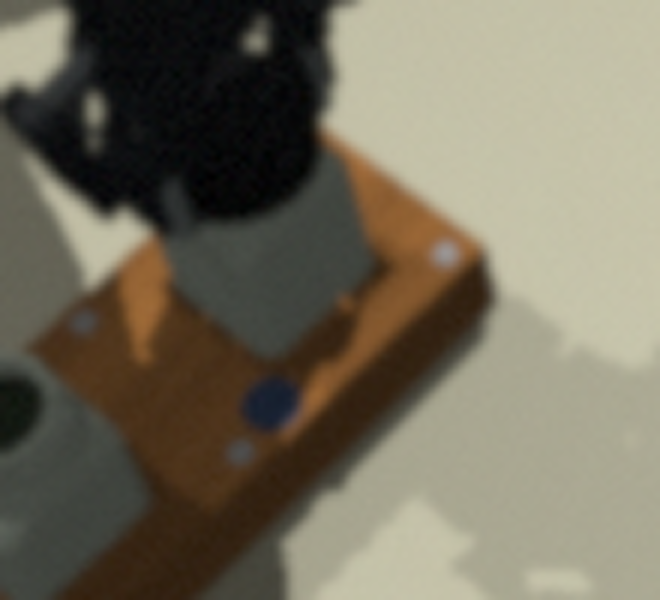

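View pics/d8.png

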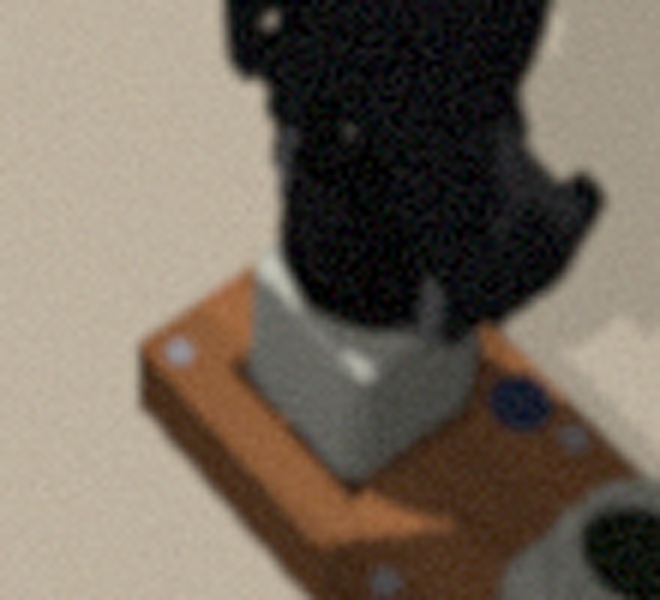

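At the mouth plane, the jar's bottom edge (row 220) is about 5.5 mm from the well's far edge (row 185). Sideways it is centred within about 0.5 mm (well columns 205–588, jar centre 393). I'll lower it.

>>> {"fn": "send_rows", "kwargs": {"steps": [[[0.05,0.05,0.5],0,1],[[0.05,0.05,1.0],0,1],[[0.05,0.05,1.5],0,1],[[0.05,0.05,1.5],0,1]]}}

```text
t: 10.75
position: [0.5519, -0.1803, 0.1065]
orientation: [-180.0, 0.1, 2.9]
contact_force: [0.3, 0.9, -2.4]
opening: 0.67
```

>>> {"fn": "send_rows", "kwargs": {"steps": [[[0,0,0.5],0,1],[[0,0,0.9],0,1],[[0,0,1.15],0,1],[[0,0,1.15],0,1]]}}

```text
t: 11.25
position: [0.5522, -0.1805, 0.0955]
orientation: [-180.0, 0.0, 2.9]
contact_force: [0.5, 0.1, -3.3]
opening: 0.672
```

>>> {"fn": "send_rows", "kwargs": {"steps": [[[0,0,0.15],0,1],[[0,0,0.3],0,1],[[0,0,0.3],0,1]]}}

```text
t: 11.62
position: [0.5533, -0.181, 0.0948]
orientation: [179.9, -0.1, 2.9]
contact_force: [-1.4, 1.3, 5.0]
opening: 0.673
```

It is seated: contact comes at TCP z 0.0948, against an expected 0.0946. Now I'll unscrew, with the tool turning negative (anticlockwise from above) and rising slightly.

>>> {"fn": "send_rows", "kwargs": {"steps": [[[0,0,0],-0.1,1],[[0,0,-0.05],-0.2,1],[[0,0,-0.1],-0.3,1],[[0,0,-0.15],-0.4,1],[[0,0,-0.15],-0.5,1]], "squeeze": 100}}

```text
t: 12.25
position: [0.5533, -0.1812, 0.0956]
orientation: [179.9, -0.1, 31.7]
contact_force: [-1.2, -0.4, 3.5]
opening: 0.663
```

```bash
python3 - <<'E'
from h import *
c=snap("wrist","w9.png");o=get_obs();print(o["position"],o["orientation"],o["opening"],o["contact_force"],o["wrist_torque"])
E
```

```text
[ 0.55333687 -0.18119089  0.09569794] [ 1.79860100e+02 -8.73725724e-02  3.18380063e+01] 0.6631543837850874 [ 0.12358551 -0.12266398  3.49865625] [0.0922067  0.12009464 0.03389018]
```

View pics/w9.png

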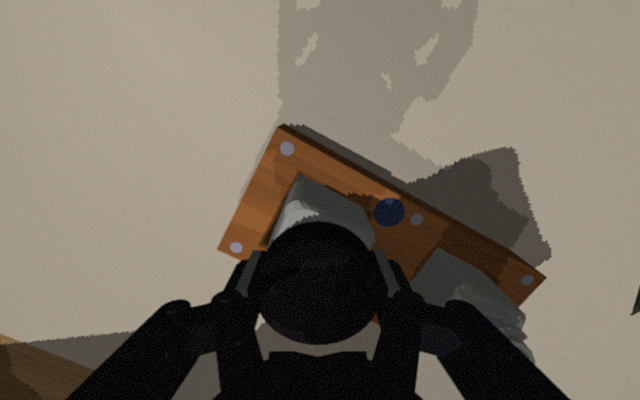

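The jar stays square in the well while the tool has turned 29°. I'll keep turning.

>>> {"fn": "send_rows", "kwargs": {"steps": [[[0,0,-0.03],-0.1,1],[[0,0,-0.07],-0.2,1],[[0,0,-0.1],-0.3,1],[[0,0,-0.13],-0.4,1],[[0,0,-0.15],-0.5,1]]}}

```text
t: 12.92
position: [0.5537, -0.1816, 0.0974]
orientation: [179.8, 0.0, 60.3]
contact_force: [0.1, -1.1, 3.7]
opening: 0.664
```

```bash
python3 - <<'E'
from h import *
c=snap("wrist","w10.png");o=get_obs();print(o["position"],o["orientation"],o["opening"],o["contact_force"],o["wrist_torque"])
crop(c,"w10c.png",220,140,420,290,4)
E
```

```text
[ 0.55359259 -0.18154684  0.09742045] [1.79774571e+02 1.76417080e-02 6.04356062e+01] 0.6660047717386306 [ 0.4019693  -1.56406398  3.64662744] [-0.06857911  0.15977082  0.0123584 ]
```

View pics/w10c.png

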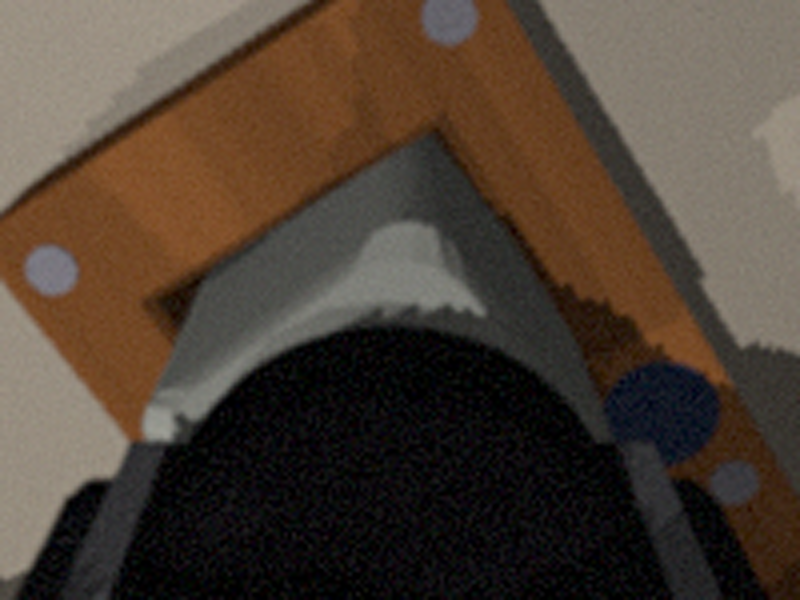

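>>> {"fn": "send_rows", "kwargs": {"steps": [[[0,0,0],-0.1,1],[[0,0,0],-0.18,1]]}}

```text
t: 13.22
position: [0.5537, -0.1811, 0.0976]
orientation: [179.8, 0.0, 70.5]
contact_force: [0.4, 0.8, 4.5]
opening: 0.663
```

```bash
python3 - <<'E'
from h import *
o=get_obs();print(o["position"],o["orientation"],o["contact_force"],o["wrist_torque"],o["tau"],o["joint_pos"])
E
```

```text
[ 0.55371951 -0.18113975  0.09756375] [1.79782759e+02 5.93208176e-03 7.05141391e+01] [0.35448769 0.76529817 4.5466364 ] [ 0.0826857   0.07274628 -0.01937961] [ -0.34200721 -32.16909528 -22.91534364  -0.13983406  -0.06665008
   0.28953485] [-2.80990708e+01  1.40535592e+01  1.09571527e+02  3.21091589e-02
  5.61592388e+01 -8.63105216e+00]
```

>>> {"fn": "send_rows", "kwargs": {"steps": [[[0,0,-0.2],0,1],[[0,0,-0.35],0,1],[[0,0,-0.35],0,1]]}}

```text
t: 13.6
position: [0.552, -0.1804, 0.0989]
orientation: [-180.0, -0.0, 70.5]
contact_force: [-0.1, -0.6, -0.7]
opening: 0.666
```

>>> {"fn": "send_rows", "kwargs": {"steps": [[[0,0,-0.2],0,1],[[0,0,-0.4],0,1],[[0,0,-0.4],0,1],[[0,0,-0.4],0,1]]}}

```text
t: 14.1
position: [0.5523, -0.1806, 0.1034]
orientation: [180.0, 0.0, 70.5]
contact_force: [0.5, 0.5, 0.6]
opening: 0.665
```

```bash
python3 - <<'E'
from h import *
c=snap("wrist","w11.png");o=get_obs();print(o["position"],o["orientation"],o["contact_force"],o["wrist_torque"])
crop(c,"w11c.png",220,120,420,290,4)
crop(snap("scene"),"s11.png",180,210,290,310,6);crop(snap("side"),"d11.png",290,220,400,320,6)
E
```

```text
[ 0.55229853 -0.18057006  0.10330267] [-1.79996826e+02 -4.95452837e-04  7.05143977e+01] [ 0.13828892 -0.31835184 -0.12561239] [-0.01363222  0.03381106  0.00423344]
```

View pics/w11c.png

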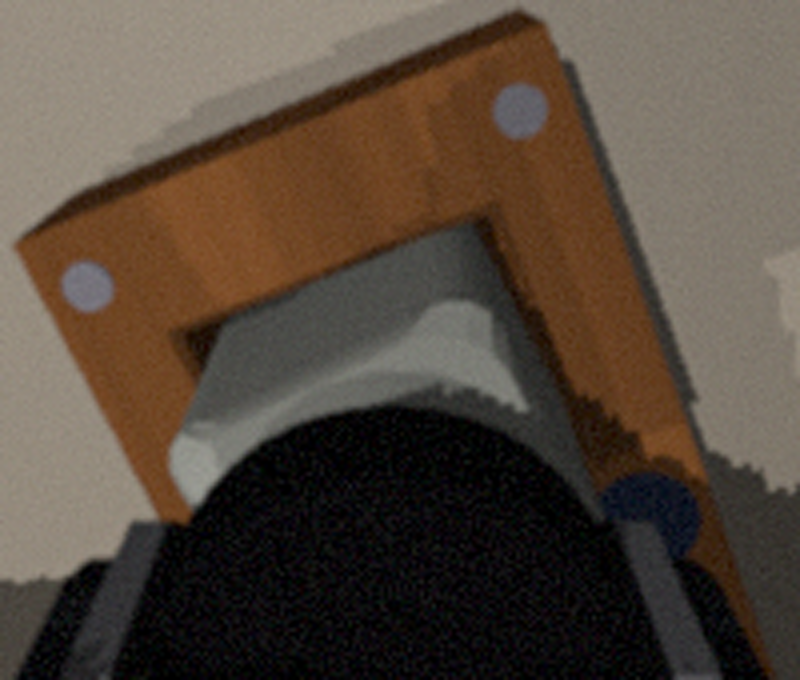

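View pics/d11.png

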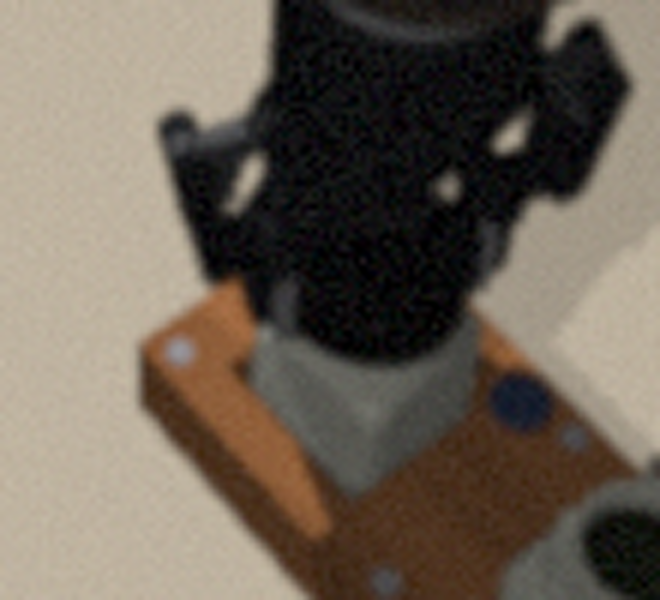

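The force reads about 0 N, far less than the jar's 3 N weight, so the lid is free and the jar is staying down. I'll lift straight up to 2 cm above the rim, which is TCP z 0.129.

>>> {"fn": "send_rows", "kwargs": {"steps": [[[0,0,-0.5],0,1],[[0,0,-1.2],0,1],[[0,0,-2.0],0,1],[[0,0,-2.55],0,1],[[0,0,-2.55],0,1],[[0,0,-2.55],0,1],[[0,0,-2.55],0,1]]}}

```text
t: 15.12
position: [0.5521, -0.1804, 0.1284]
orientation: [-180.0, -0.0, 70.5]
contact_force: [0.3, -0.0, -0.5]
opening: 0.667
```

```bash
python3 - <<'E'
from h import *
c=snap("wrist","w12.png");o=get_obs();print(o["position"],o["orientation"],o["contact_force"],o["opening"])
crop(c,"w12c.png",220,120,420,290,4)
s=snap("scene");d=snap("side");crop(s,"s12.png",180,200,290,300,6);crop(d,"d12.png",290,210,400,310,6)
E
```

```text
[ 0.55210123 -0.18048063  0.12842547] [-1.79957940e+02 -7.94988383e-03  7.05144997e+01] [ 0.13488759  0.15834696 -0.81819075] 0.6675289179614105
```

View pics/w12c.png

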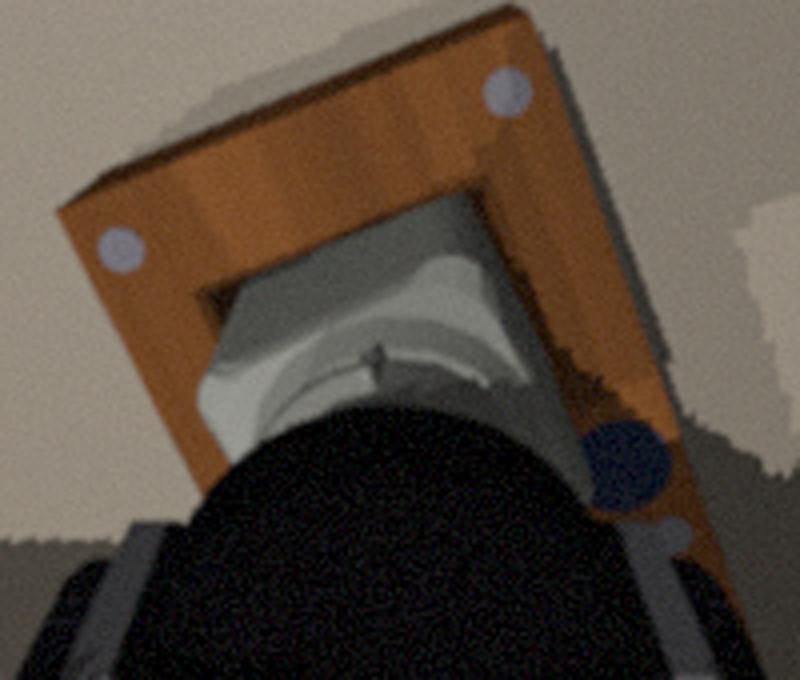

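View pics/s12.png

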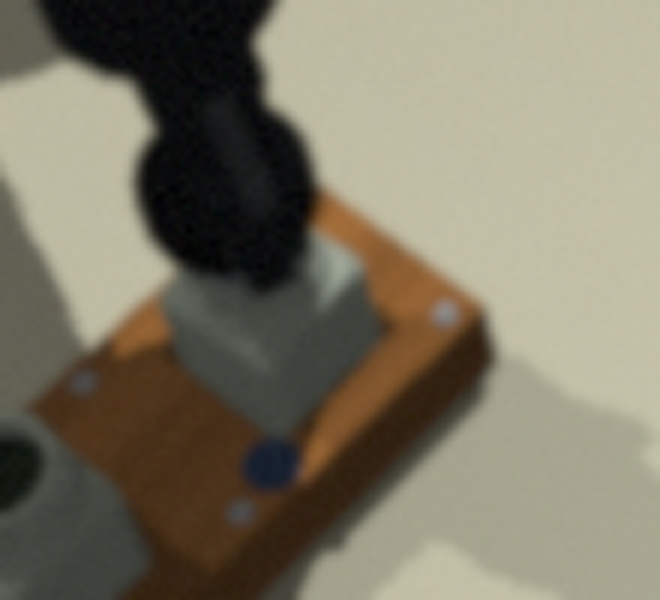

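View pics/d12.png

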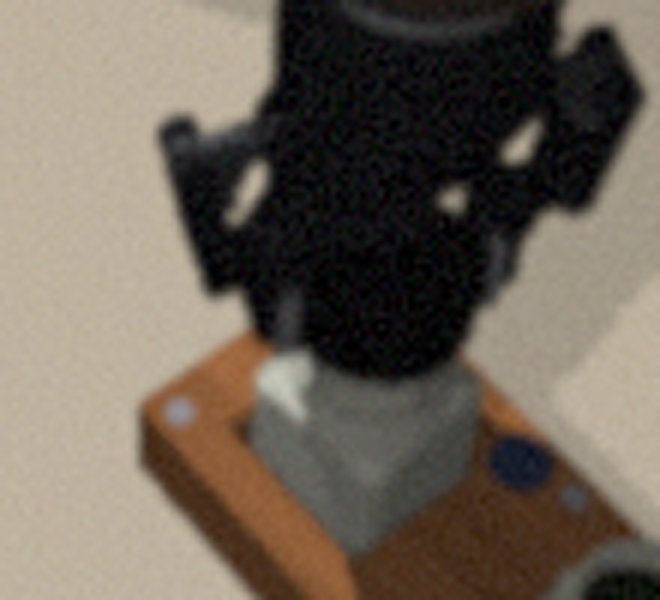

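The wrist view shows the bare neck ridges under the lid at about crop (375,350), and the jar square and deep in the well. The lid's position in the gripper hasn't changed since the first lift (far edge at row 222 then and now). Lid clearance works out at 0.1284 − 0.0948 − 0.014 ≈ 19.6 mm. I'm handing the job in.

```bash
python3 - <<'E'
from plant import *
print(job_done()); o=get_obs(); print(o["t"],o["position"],o["orientation"])
E
```

```text
the job is handed in; nothing more can be done
None
the job is handed in; nothing more can be done
```

The jar is standing in the empty well with its lid unscrewed, and the gripper is holding the lid level about 2 cm above the jar's mouth. I carried the jar there by its closed lid, turned the lid about 68° anticlockwise, then lifted it straight up. The job was handed in at about 15 s.

Last checks:
- **Jar seated:** the fingers sat 12.2 mm higher with the jar in the well than with it on the table, against 12 mm expected.
- **Lid free:** on lifting, the force was about 0.1–0.8 N, so the jar (about 3 N) stayed down. The wrist picture shows the bare neck ridges and the jar deep in its well.
- **Lid clearance:** the tool's rise works out to about 19.6 mm above the rim, tilted less than 0.1°. The lid had not shifted in the grip.
- **Bystanders:** the open jar had not visibly moved. I did not re-measure the tub, printing block or ink roller at the end, but no move went near them.

**Disagreements:**
- The cameras differed by 2–3 mm on the well's position; I used the wrist camera, which saw jar and well together.
- The wrist torque read almost zero whenever I sampled it, between turns, so I judged the lid free from the lift force rather than from torque.

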